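# Latch the sample chamber shut

### The arm

A 6-joint arm with a two-finger parallel gripper is mounted at the origin on the work surface; the furniture and walls round the work are solid. World frame = base frame: x ahead of the robot, y to its left, z up, the work surface at z = 0. Lengths are in mm, angles in rad, forces in N, time in s.
With the tool pointing down it reaches from about 275 to 750 mm from the base axis. Payload 10.2 kg.
Tool frame: the origin (TCP) lies between the finger pads; the fingertips stand 11 mm ahead of it and the grasp point (between the pads) lies 8 mm behind it; z points along the fingers, y is the line along which they close (so a half turn about z gives the same grasp; the last joint's range is limited). The gripper opens to 85 mm and grips with 20 to 120 N. Pads are 22 mm wide; open, the fingers measure 114 mm over their backs; the gripper's body (76 mm by 85 mm) begins 54 mm behind the grasp point. The pads swing forward as they close: fully open they stand 13 mm farther back than shut.
Start: joints at [0.992, 0.313, 1.498, -0, 1.331, -0.223], TCP at [182.892, 492.12, 242.294] pointing down, gripper open.
Joint ranges: [-2.94, 2.94], [-0.97, 2.17], [0.19, 2.56], [-1.23, 4.37], [0.02, 3.11], [-2.88, 2.88]. Speed limits (rad/s): [2.39, 2.39, 3.01, 3.14, 3.14, 3.14].

### API

Orientations are given as a unit quaternion [w, x, y, z].
In Python, from rig import sense, eyes, finish_job gives the robot as it stands.
- The arm moves only by the shell command python3 -m jog 'ROWS' [FORCE]. ROWS is JSON, a list of rows, each a list of 7 numbers: the shift along the tool's x, y, z in m, then the turn, a rotation vector about the tool's x, y, z in rad, then the finger opening in m, from 0 to 0.0854. In form: [[dx, dy, dz, rx, ry, rz, gripper], ...]. A call has 1 to 5 rows; each row shifts and turns the commanded pose from where the row before left it, along the tool's axes as they then stand; what a row does not reach is not made up. A row lasts 1/10 s, in which the tool goes at most 50 mm and 8.59 degrees, less where a joint would pass 70% of its speed; a pose out of reach is approached as far as the arm can. A call is refused whole if a number of a shift passes 0.05 or a number of a turn 0.15, either way. A call with a gripper value outside its range is refused whole. The fingers move at their own pace and stop on an object; FORCE is the grip in N (left out, the last holds). Time passes only in rows, so rows that do not move let the fingers close. It gives the time, the measured TCP pose, the force, the opening and the grip force at its end, in the units of the state.
- sense(): the state, without advancing time (a new reading comes with each control period).
- eyes.capture(name): name is "scene" or "top" or "wrist"; returns the picture (400x640x3 uint8, red, green, blue); there is no depth.
- eyes.calibration(name): a dict with "fx", "fy", "cx", "cy" (pixels), "cam_to_world" (4x4, takes a point from camera to world coordinates); the wrist camera has in their place "mount" (4x4, takes a point from camera to tool coordinates, whose origin is the TCP and whose axes are the flange's). Camera axes: x right, y down, z forward; pixel columns grow to the right and rows downward; lengths in mm; the calibration is good to about 2 mm. A picture is of the moment at which its call begins: read the wrist's pose just before it. calibration takes no time and is no camera call.
- finish_job(): hands the job in; it is judged then, once.
The state is a dict: "time_s": time; "joints": joint angles; "dq": joint speeds; "tau": joint torques, N m; "eef_pos": TCP position; "ee_rot": TCP orientation; "force": force on the tool from outside, world axes, zero at the start; "wrist_torque": the same for the moment, N m; "grip_width": opening from 0.0 (shut) to 1.0 (fully open); "grip_force": force on a finger pad.
Only numpy, scipy, OpenCV 4.12 (cv2) and the standard library are available. Lean on these libraries where they do the work, as an engineer would, in place of code of your own. Each camera call takes 0.05 s, during which the arm holds its last target. There are 200 camera calls.

### The job

Close the sample chamber with its draw latch: hook the latch's claw over the keeper bar on the end cover and draw it back lightly until you feel it bite, let go of it, then swing the lever down over centre until it lies fully home and the seal is squeezed. Treat the latch gently, and leave the beaker, the vial and the bottle beside it where they are.

Things in the scene. Friction and masses are not known exactly. Their poses are not given: they have to be found in the camera images.
- chamber: fixed aluminium sample chamber on a steel base plate 270 x 110 mm. Origin on the bench under the lever's pin; x: draw direction, from the latch to the end cover; z up; y across. In this frame (mm): chamber body x -95 to 30, top z 50; black rubber bellows seal to x 52; end cover to x 134, top z 50. The latch works in the plane y = 0; coordinates below are in this frame unless said otherwise
- lever_axis (a point): axis of the lever's pin, at (0, 0, 70), along the chamber's y. The claw's own pin sits on the lever 27 mm from it: at lever angle t it is at x = -27 cos(t - 0.175), z = 70 + 27 sin(t - 0.175)
- lever_pin (a joint): lever angle, rad: 0 = fully home (flat, pointing to chamber -x), 1.57 upright, 2.05 open stop (leaning 27 degrees to the end cover). Friction 0.06 N m: it stays where left. With the claw hooked the load builds up (a push of up to about 18 N near its end), falls to nothing at dead centre near 0.25, and beyond that the pull holds the lever home
- lever_handle: steel lever, a flat channel 26 mm wide, 80 mm long from its pin. Origin at the pin; own -x runs to its end, own z is the normal of its outer face (uppermost when home), which lies 3 mm from the line through the pin. Swing it with closed fingers pushing on that face near the end; more than 40 N strains it
- lever_end (a point): point on the lever's outer face, 70 mm from its pin
- claw_pin (a joint): claw angle on the lever, rad; the claw's elevation is claw_pin minus lever_pin (0 level, positive nose up). Friction 0.05 N m: the claw stays where left and otherwise turns with the lever, so a claw whose tongue is not under the bar lifts off when the lever is swung down
- claw: steel claw, origin at its pin, own x to its nose. Own (x, z) in mm: top plate x 68 to 104, underside z 4; leg turned down from it, inner face x 98, outer 103, foot z -9.5; tongue back from the foot, x 95.5 to 98, z -9.5 to -5.5; upright finger fin beyond. Hooked, the bar lies between plate, leg and tongue. While held, do not press or drag it on the cover with over 16 N
- claw_fin (a point): grip point in the claw's upright fin, claw (120, 0, 30); the fin is 12 mm thick across (along the chamber's y), x 110 to 130, z 4 to 40. Grip across it from above; the claw can turn between the fingers, so moving the fin moves claw and lever together
- claw_tongue (a point): middle of the claw's tongue, claw (97, 0, -7.5)
- moving_half: sliding aluminium end cover, 82 x 80 x 42 mm; axes as the chamber's, origin at its underside (z 8). On top a keeper: steel bar 6 mm thick along y between two posts 43 mm apart; bar centre 57 mm above this origin (world height 65). The keeper is clamped in slots: the bar is anywhere from x -9 to +9 mm of this origin; the setting is not reported, find it by feel
- seal_gap (a joint): how far the end cover is drawn in against the seal, m: 0 at rest (cover's origin at chamber x 79.4), growing as it is squeezed. The seal pushes back with 15 N at 0 and 3 N more per mm; latched it reads 0.002 to 0.020, by the keeper's setting
- beaker: small glass beaker, 50 mm across, 56 mm high, bystander; origin at its foot
- crimped_vial: clear glass vial 22 mm across, 66 mm high, bystander; origin at its foot
- amber_bottle: brown bottle with white cap, 48 mm across, 90 mm high, bystander; origin at its foot

How it is judged (in metres and radians):
On the way:
1. the claw is down behind the keeper bar and let go of, the lever still up (z of claw_tongue in the frame of moving_half below 0.0535 m and x of claw_tongue in the frame of moving_half above -0.014 m and contact force between the fingers and claw below 0.2 N and value of joint lever_pin above 0.5 rad), for 0.2 s.
At the end, for the whole second after the job is handed in: the lever lies home (within 0.06 rad of its stop) and stays there by itself, the hooked claw pulls on the end cover's keeper with more than 15 N, and the cover is drawn at least 1 mm into the seal (value of joint lever_pin below 0.06 rad and value of joint seal_gap above 0.001 m and contact force between claw and moving_half above 15 N); the robot touches nothing.
It fails at once if while the fingers are on the claw, it is pressed or dragged against the end cover with more than 16 N (contact force between the fingers and claw above 0.5 N and contact force between claw and moving_half above 16 N).
It fails at once if the lever is pushed with more than 40 N (contact force between the fingers and lever_handle above 40 N).
It fails at once if the beaker, the vial or the bottle is shifted by more than 20 mm (distance of any of beaker, crimped_vial, amber_bottle from where it was at the start of the episode above 0.02 m).
It also fails if it takes over 61 s, if anything falls off the work surface, if the arm or the gripper's body presses on something with over 40 N, if the wrist force passes 120 N, or if a joint passes its speed limit or range.

## Working session

There is one attempt and no reset: what is moved stays moved. The work goes in short steps, Python scripts to look and compute and a shell command to move; the robot and the scene stay as the last step left them, time stands still between calls to the robot, and variables do not carry over. Pictures are saved under pics/ and viewed, at most 10 in all, crops included, and the job is handed in when it is done.

```bash
mkdir -p pics; ls
python3 - <<'E'
from rig import sense, eyes
import cv2, numpy as np
s=sense(); print(s)
for n in("scene","top"):
    im=eyes.capture(n); cv2.imwrite(f"pics/{n}0.png",im[:,:,::-1])
    c=eyes.calibration(n); print(n,c["fx"],c["fy"],c["cx"],c["cy"],np.round(c["cam_to_world"],3).tolist())
print(eyes.calibration("wrist"))
E
```

```text
pics
{'time_s': 0.0, 'joints': array([ 9.91635426e-01,  3.13477117e-01,  1.49845731e+00, -1.53043218e-05,
        1.33102218e+00, -2.23448141e-01]), 'dq': array([ 2.99164712e-04,  7.61760761e-05,  2.20968994e-03, -7.49315685e-05,
       -3.46479762e-04, -4.46380369e-04]), 'tau': array([ 2.44997726e-03, -4.12266684e+01, -2.59738129e+01, -2.54805235e-05,
        4.21038712e-03, -1.25980881e-05]), 'eef_pos': array([182.73091798, 491.90055355, 241.71358714]), 'ee_rot': array([-2.59551896e-04,  1.76918342e-01,  9.84225297e-01, -6.30698263e-04]), 'force': array([0.22047834, 0.62619752, 0.49632417]), 'wrist_torque': array([0.01915623, 0.04057167, 0.0019363 ]), 'grip_force': 0.0, 'grip_width': 1.0049575080238207}
scene 479.09620088944104 479.09620088944104 313.5414356635928 189.06918957064175 [[-0.574, -0.624, 0.531, 106.215], [-0.819, 0.426, -0.385, 357.853], [0.014, -0.656, -0.755, 737.858], [0.0, 0.0, 0.0, 1.0]]
top 381.81319101975237 381.81319101975237 319.49305653213963 201.40926157942323 [[-0.123, -0.971, 0.203, 369.216], [-0.992, 0.121, -0.02, 39.959], [-0.005, -0.204, -0.979, 916.629], [0.0, 0.0, 0.0, 1.0]]
{'fx': 339.34928203862734, 'fy': 339.34928203862734, 'cx': 321.4991930570122, 'cy': 199.4343954348585, 'mount': array([[ 4.85481860e-04, -9.57009015e-01, -2.90057768e-01,
         7.39152835e+01],
       [ 9.99999209e-01,  8.01189407e-04, -9.69682735e-04,
         4.71758687e-01],
       [ 1.16038633e-03, -2.90057067e-01,  9.57008647e-01,
        -1.31777139e+02],
       [ 0.00000000e+00,  0.00000000e+00,  0.00000000e+00,
         1.00000000e+00]])}
```

View pics/top0.png

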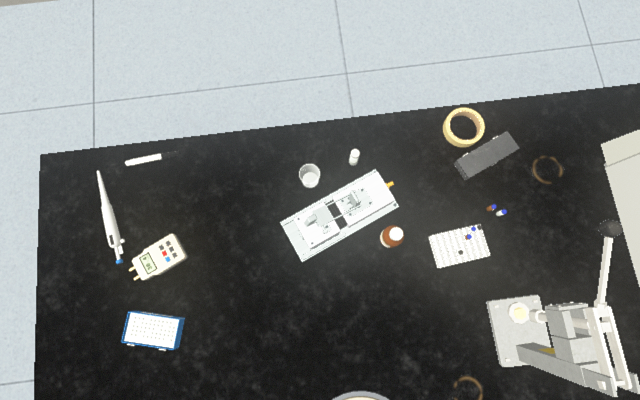

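View pics/scene0.png

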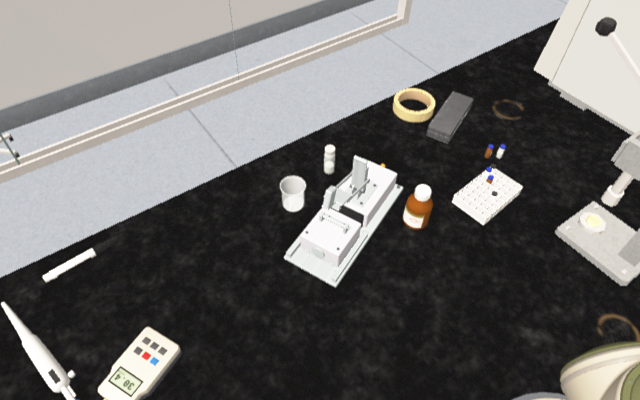

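```bash
python3 - <<'E'
import cv2, numpy as np
a=cv2.imread("pics/top0.png")[150:275,265:425]; b=cv2.imread("pics/scene0.png")[135:295,275:440]
cv2.imwrite("pics/c.png",np.vstack([cv2.resize(x,(600,h),interpolation=cv2.INTER_CUBIC) for x,h in((a,469),)]))
cv2.imwrite("pics/d.png",cv2.resize(b,None,fx=3.6,fy=3.6,interpolation=cv2.INTER_CUBIC))
E
cat > h.py <<'E'
import numpy as np
from rig import eyes
def ray(n,px,T=None):
    c=eyes.calibration(n); M=c["cam_to_world"] if T is None else T@c["mount"]; M=np.array(M)
    d=M[:3,:3]@[(px[0]-c["cx"])/c["fx"],(px[1]-c["cy"])/c["fy"],1]; return M[:3,3],d
def onz(n,px,z,T=None):
    o,d=ray(n,px,T); return o+d*(z-o[2])/d[2]
def two(r1,r2):
    A=[];b=[]
    for o,d in(r1,r2):
        d=d/np.linalg.norm(d);P=np.eye(3)-np.outer(d,d);A.append(P);b.append(P@o)
    return np.linalg.lstsq(np.vstack(A),np.hstack(b),rcond=None)[0]
E
```

```text
(no output)
```

View pics/c.png

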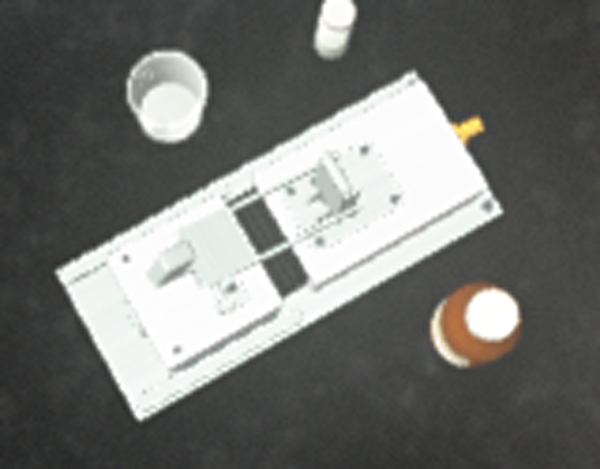

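View pics/d.png

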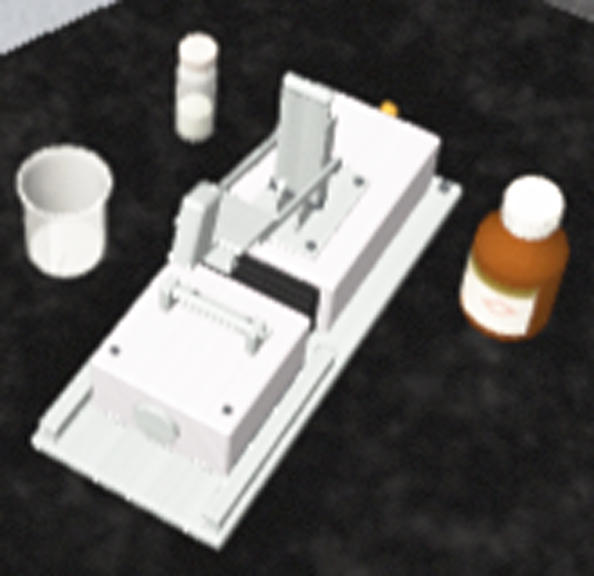

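Run:
```python
from h import *
t=lambda u,v:(265+u/3.75,150+v/3.752); s=lambda u,v:(275+u/3.6,135+v/3.6)
for nm,p in dict(pl_a=(57,271),pl_c=(138,420),pl_d=(502,211)).items(): print(nm,onz("top",t(*p),8).round(1))
for nm,p in dict(pl_a=(37,440),pl_c=(220,548),pl_d=(462,187)).items(): print(nm,"sc",onz("scene",s(*p),8).round(1))
for nm,p in dict(bodyback=(413,72),bodyfr=(487,190),cov_l=(110,255),cov_fr=(172,362),cov_sealR=(283,312),bodysealR=(312,280)).items(): print(nm,onz("top",t(*p),50).round(1))
for nm,p in dict(bodyR=(438,138),bodysealR=(328,270),covsealR=(308,325),cov_fr=(228,425),cov_l=(93,362)).items(): print(nm,"sc",onz("scene",s(*p),50).round(1))
for nm,p in dict(post1=(170,290),post2=(258,335)).items(): print(nm,"sc",onz("scene",s(*p),65).round(1))
print("fin",two(ray("top",t(172,258)),ray("scene",s(200,200))).round(1))
for p in((160,275),(190,245)): print(onz("top",t(*p),120).round(1))
```

```text
pl_a [518.6 121.4   8. ]
pl_c [418.4  80.5   8. ]
pl_d [ 522.1 -168.     8. ]
pl_a sc [515.4 120.7   8. ]
pl_c sc [415.1  81.8   8. ]
pl_d sc [ 521.1 -168.2    8. ]
bodyback [ 609.8 -117.5   50. ]
bodyfr [ 529.2 -151.3   50. ]
cov_l [517.6  84.4  50. ]
cov_fr [448.   54.3  50. ]
cov_sealR [469.8 -16.2  50. ]
bodysealR [487.  -36.3  50. ]
bodyR sc [ 531.2 -151.1   50. ]
bodysealR sc [493.7 -43.2  50. ]
covsealR sc [472.2 -13.   50. ]
cov_fr sc [447.6  55.3  50. ]
cov_l sc [514.   87.6  50. ]
post1 sc [519.6  37.9  65. ]
post2 sc [473.2  18.8  65. ]
fin [491.9  45.6 164.7]
[490.8  54.1 120. ]
[505.7  35.3 120. ]
```

```bash
R='x'; python3 -m jog '[[-0.0294,-0.0205,0,0,0,0,0.085],[-0.0294,-0.0205,0,0,0,0,0.085],[-0.0294,-0.0205,0,0,0,0,0.085],[-0.0294,-0.0205,0,0,0,0,0.085],[-0.0294,-0.0205,0,0,0,0,0.085]]' 20
python3 -m jog '[[-0.0294,-0.0205,0,0,0,0,0.085],[-0.0294,-0.0205,0,0,0,0,0.085],[-0.0294,-0.0205,0,0,0,0,0.085],[-0.0294,-0.0205,0,0,0,0,0.085],[-0.0294,-0.0205,0,0,0,0,0.085]]'
python3 -m jog '[[-0.0294,-0.0205,0,0,0,0,0.085],[-0.0294,-0.0205,0,0,0,0,0.085],[-0.0294,-0.0205,0,0,0,0,0.085],[-0.0294,-0.0205,0,0,0,0,0.085],[-0.0294,-0.0205,0,0,0,0,0.085]]'
python3 -m jog '[[0,0,0,0,0,0.136,0.085],[0,0,0,0,0,0.136,0.085],[0,0,0,0,0,0.136,0.085],[0,0,0,0,0,0.136,0.085],[0,0,0,0,0,0.136,0.085]]'
python3 -m jog '[[0,0,0,0,0,0.137,0.085],[0,0,0,0,0,0,0.085]]'
cat >> h.py <<'E'
from rig import sense
from scipy.spatial.transform import Rotation as Rn
O=np.array([531.5,-50.8,0]); X=np.array([-.3875,.9219,0]); Y=np.array([-.9219,-.3875,0])
def ch(p): d=np.asarray(p)-O; return np.array([d@X,d@Y,d[2]]).round(1)
def wo(p): return O+p[0]*X+p[1]*Y+np.array([0,0,p[2]])
def tcp(s=None):
    s=s or sense(); T=np.eye(4); q=s["ee_rot"]; T[:3,:3]=Rn.from_quat([*q[1:],q[0]]).as_matrix(); T[:3,3]=s["eef_pos"]; return T
def proj(p,T):
    c=eyes.calibration("wrist"); q=np.linalg.inv(T@c["mount"])@np.append(p,1)
    return np.array([c["fx"]*q[0]/q[2]+c["cx"],c["fy"]*q[1]/q[2]+c["cy"]])
E
python3 - <<'E'
from h import *; import cv2
T=tcp(); np.save("T1.npy",T); im=eyes.capture("wrist"); cv2.imwrite("pics/w1.png",im[:,:,::-1])
print(T.round(3), ch(T[:3,3]), (T[:3,:3].T@X).round(3), sense()["time_s"])
for p in((8,0,96),(128,0,90),(79.4,21,65),(79.4,-21,65)): print(p,proj(wo(p),T).round())
E
```

```text
time_s: 0.6
eef_pos: [285.4, 343.5, 242.1]
ee_rot: [-0.0, 0.177, 0.984, -0.0]
force: [-0.2, 1.2, 0.2]
grip_width: 0.992
grip_force: 0.0
time_s: 1.1
eef_pos: [387.6, 196.2, 242.1]
ee_rot: [-0.0, 0.177, 0.984, -0.0]
force: [0.4, 0.4, -0.5]
grip_width: 0.997
grip_force: 0.0
time_s: 1.6
eef_pos: [489.7, 48.9, 242.1]
ee_rot: [-0.0, 0.177, 0.984, 0.0]
force: [0.8, 0.6, -0.9]
grip_width: 0.995
grip_force: 0.0
time_s: 2.1
eef_pos: [489.0, 50.3, 242.0]
ee_rot: [-0.0, 0.498, 0.867, -0.0]
force: [-0.1, 0.0, -0.4]
grip_width: 0.995
grip_force: 0.0
time_s: 2.3
eef_pos: [489.0, 50.3, 242.0]
ee_rot: [-0.0, 0.554, 0.833, -0.0]
force: [-0.4, 0.4, 0.6]
grip_width: 0.997
grip_force: 0.0
[[-3.86000e-01  9.22000e-01 -1.00000e-03  4.89002e+02]
 [ 9.22000e-01  3.86000e-01  0.00000e+00  5.02790e+01]
 [ 0.00000e+00 -1.00000e-03 -1.00000e+00  2.42022e+02]
 [ 0.00000e+00  0.00000e+00  0.00000e+00  1.00000e+00]] [109.7   0.  242. ] [ 1.    -0.001  0.   ] 2.35
(8, 0, 96) [322. 293.]
(128, 0, 90) [321. 165.]
(79.4, 21, 65) [300. 210.]
(79.4, -21, 65) [343. 210.]
```

View pics/w1.png

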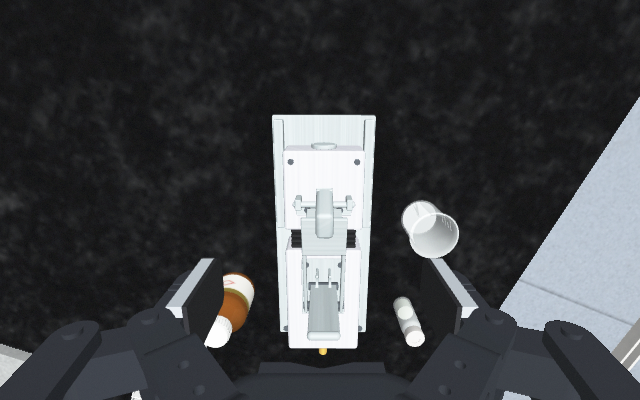

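Run:
```python
from h import *; import cv2
T=np.load("T1.npy")
for nm,p,z in(("plfar",(324,115),8),("covend",(324,151),50),("bodyend",(322,347),50),("bodyseal",(300,248),50),("covseal",(295,229),50),("bar_r200",(324,201),65)): print(nm,ch(onz("wrist",p,z,T)))
im=cv2.imread("pics/w1.png")[140:270,270:380]; im=cv2.resize(im,None,fx=4.6,fy=4.6,interpolation=cv2.INTER_CUBIC)
im=np.clip((im.astype(float)-110)*1.75,0,255).astype(np.uint8)
cv2.imwrite("pics/e.png",im)
```

```text
plfar [165.2  -2.6   8. ]
covend [133.9  -2.4  50. ]
bodyend [-91.7  -0.4  50. ]
bodyseal [32.6 22.5 50. ]
covseal [53.9 27.2 50. ]
bar_r200 [88.5 -2.4 65. ]
```

View pics/e.png

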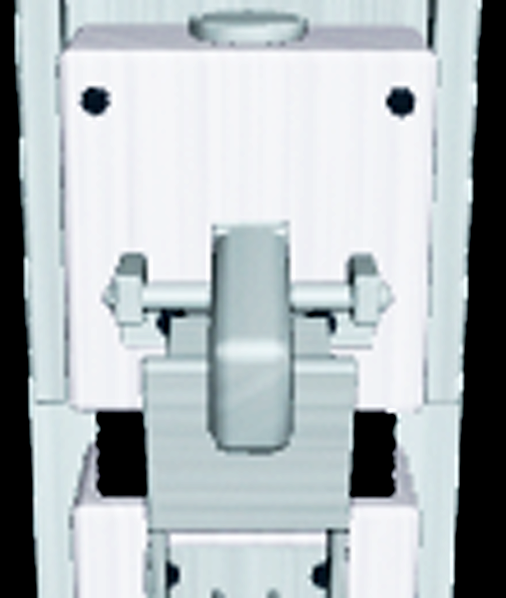

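```bash
sed -i 's/^O=np.*/O=np.array([531.5,-50.8,0])+1.3*np.array([-.3875,.9219,0])-2.2*np.array([-.9219,-.3875,0])/' h.py
cat >> h.py <<'E'
def pin(t): return np.array([-27*np.cos(t-.175),0,70+27*np.sin(t-.175)])
def claw(t,e,x,z): return pin(t)+[x*np.cos(e)-z*np.sin(e),0,x*np.sin(e)+z*np.cos(e)]
E
python3 - <<'E'
from h import *
from scipy.optimize import least_squares as ls
T=np.load("T1.npy")
print("bar",ch(onz("wrist",(324,204.1),65,T)))
M=[((130,4),188.3),((130,40),216),((110,40),238),((68,7),255)]
f=lambda v:[proj(wo(claw(*v,*m)),T)[1]-r for m,r in M]
for t0 in(1.6,2.0):
    r=ls(f,[t0,.2]); print(r.x,r.fun.round(1))
f2=lambda e:f([2.05,e[0]]); r=ls(f2,[.2]); print(r.x,r.fun.round(1)); e=r.x[0]
print("finpt",claw(2.05,e,120,30),claw(2.05,e,130,40),claw(2.05,e,110,40))
# lever end row
for t in(1.6,1.8,2.05): print(t,[proj(wo((-80*np.cos(t)+s*3*np.sin(t),0,70+80*np.sin(t)+s*3*np.cos(t))),T).round() for s in(1,-1)])
E
```

```text
Traceback (most recent call last):
  File "h.py", line 16, in ch
    def ch(p): d=np.asarray(p)-O; return np.array([d@X,d@Y,d[2]]).round(1)
                                                     ^
NameError: name 'X' is not defined
```

```bash
sed -i 's/^O=np.*/X=np.array([-.3875,.9219,0]); Y=np.array([-.9219,-.3875,0]); O=np.array([531.5,-50.8,0])+1.3*X-2.2*Y/' h.py
python3 - <<'E'
from h import *
from scipy.optimize import least_squares as ls
T=np.load("T1.npy")
print("bar",ch(onz("wrist",(324,204.1),65,T)))
M=[((130,4),188.3),((130,40),216),((110,40),238),((68,7),255)]
f=lambda v:[proj(wo(claw(*v,*m)),T)[1]-r for m,r in M]
for t0 in(1.6,2.0):
    r=ls(f,[t0,.2]); print(r.x,r.fun.round(1))
f2=lambda e:f([2.05,e[0]]); r=ls(f2,[.2]); print(r.x,r.fun.round(1)); e=r.x[0]
print("finpt",claw(2.05,e,120,30),claw(2.05,e,130,40),claw(2.05,e,110,40))
for t in(1.2,1.6,1.8,2.05): print(t,[proj(wo((-80*np.cos(t)+s*3*np.sin(t),0,70+80*np.sin(t)+s*3*np.cos(t))),T).round() for s in(1,-1)])
E
```

```text
bar [84.1 -0.2 65. ]
[1.4719551  0.24459724] [-0.4 -1.2  1.4  0.4]
[1.47195538 0.24459731] [-0.4 -1.2  1.4  0.4]
[0.39667358] [-5.7  2.7  3.8 -7.1]
finpt [107.17898572   0.         169.79313697] [112.53897479   0.         182.88017319] [ 94.09194949   0.         175.15312604]
1.2 [array([324., 362.]), array([324., 365.])]
1.6 [array([324., 333.]), array([324., 339.])]
1.8 [array([324., 314.]), array([324., 321.])]
2.05 [array([324., 287.]), array([324., 295.])]
```

```bash
python3 -m jog '[[-0.0054,0.0022,0.03,0,0,0,0.045],[0,0,0.03,0,0,0,0.045],[0,0,0.02,0,0,0,0.045],[0,0,0.013,0,0,0,0.045],[0,0,0,0,0,0,0.045]]' 20
python3 - <<'E'
from h import *; import cv2
T=tcp(); im=eyes.capture("wrist"); cv2.imwrite("pics/w2.png",cv2.resize(im[100:,160:480,::-1],None,fx=1.8,fy=1.8)); print(ch(T[:3,3]))
for p in((120,30),(120,40),(130,40),(110,40)): print(p,(proj(wo(claw(1.5,.245,*p)),T)-[160,100])*1.8)
E
```

```text
time_s: 2.85
eef_pos: [492.4, 46.2, 147.7]
ee_rot: [-0.002, 0.552, 0.834, -0.001]
force: [-0.4, -0.2, -0.7]
grip_width: 0.53
grip_force: 0.0
[103.3   0.7 147.7]
(120, 30) [292.13490438 331.67720163]
(120, 40) [291.99877603 365.10295425]
(130, 40) [292.17604698 331.53528764]
(110, 40) [291.83467448 396.17688976]
```

View pics/w2.png

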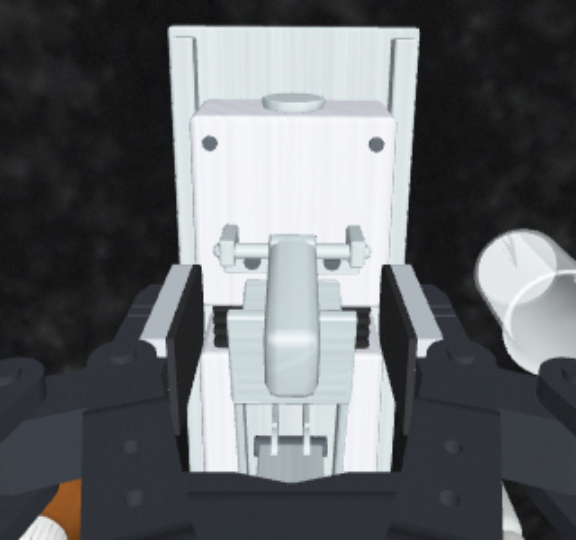

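```bash
python3 -m jog '[[0,0,0,0,0,0,0.01],[0,0,0,0,0,0,0.01],[0,0,0,0,0,0,0.008],[0,0,0,0,0,0,0.008],[0,0,0,0,0,0,0.008]]' 20
cat >> h.py <<'E'
from scipy.optimize import fsolve
G=(121,31)
def te(p): # tcp chamber xyz -> t,e
    return fsolve(lambda v:(claw(*v,*G)-[p[0],0,p[2]+8])[[0,2]],[1.6,0])
E
python3 - <<'E'
from h import *
p=ch(tcp()[:3,3]); print(p,te(p),sense()["force"])
print("bar w2",ch(onz("wrist",(322.2,240),65,np.block([[tcp()[:3,:3],wo((103.3,.7,147.7))[:,None]],[0,0,0,1]]))))
for t,e in((1.7,.24),(1.9,.2),(1.9,0),(1.9,-.2),(1.9,-.3),(1.9,-.36),(1.9,-.4),(1.7,-.36),(1.5,-.33),(1.4,-.32)):
    c=claw(t,e,*G)-[0,0,8]; b=np.array([84,65])-pin(t)[[0,2]]
    print(t,e,(c-p).round(1),"bar in claw",[round(b[0]*np.cos(e)+b[1]*np.sin(e),1),round(-b[0]*np.sin(e)+b[1]*np.cos(e),1)])
E
```

```text
time_s: 3.4
eef_pos: [493.1, 46.2, 149.6]
ee_rot: [-0.0, 0.553, 0.833, -0.0]
force: [-3.3, 1.5, 4.1]
grip_width: 0.14
grip_force: 23.8
[103.    0.  149.6] [1.52690618 0.26164727] [-3.29173825  1.52824624  4.1013934 ]
bar w2 [83.3  0.  65. ]
1.7 0.24 [ 5.9  0.  -1.8] bar in claw [np.float64(75.2), np.float64(-51.3)]
1.9 0.2 [13.6  0.  -6.5] bar in claw [np.float64(72.0), np.float64(-46.9)]
1.9 0 [ 22.1   0.  -29.9] bar in claw [np.float64(79.9), np.float64(-31.7)]
1.9 -0.2 [ 25.9   0.  -54.6] bar in claw [np.float64(84.6), np.float64(-15.2)]
1.9 -0.3 [ 25.9   0.  -67.1] bar in claw [np.float64(85.6), np.float64(-6.7)]
1.9 -0.36 [ 25.3   0.  -74.5] bar in claw [np.float64(85.9), np.float64(-1.5)]
1.9 -0.4 [ 24.7   0.  -79.5] bar in claw [np.float64(85.9), np.float64(1.9)]
1.7 -0.36 [ 19.9   0.  -74.2] bar in claw [np.float64(91.0), np.float64(0.1)]
1.5 -0.33 [ 14.9   0.  -71.3] bar in claw [np.float64(95.8), np.float64(-0.2)]
1.4 -0.32 [ 12.5   0.  -70.8] bar in claw [np.float64(98.0), np.float64(0.4)]
```

```bash
python3 -m jog '[[0.007,0,0.003,0,0,0,0.008],[0.007,0,0.0035,0,0,0,0.008],[0.004,0,0.0115,0,0,0,0.008],[0.004,0,0.012,0,0,0,0.008],[0,0,0,0,0,0,0.008]]'
python3 -m jog '[[0.002,0,0.0125,0,0,0,0.008],[0.002,0,0.0125,0,0,0,0.008],[0,0,0.006,0,0,0,0.008],[0,0,0.004,0,0,0,0.008],[0,0,0,0,0,0,0.008]]'
python3 - <<'E'
from h import *; import cv2
s=sense(); T=tcp(s); p=ch(T[:3,3]); print(p,te(p),(s["force"]@X,s["force"]))
im=eyes.capture("wrist"); cv2.imwrite("pics/w3.png",cv2.resize(im[100:,160:480,::-1],None,fx=1.8,fy=1.8))
E
```

```text
time_s: 3.9
eef_pos: [484.0, 67.0, 117.8]
ee_rot: [-0.001, 0.553, 0.833, -0.0]
force: [-1.0, -0.6, -1.5]
grip_width: 0.138
grip_force: 23.2
time_s: 4.4
eef_pos: [483.0, 70.1, 84.1]
ee_rot: [-0.0, 0.553, 0.833, -0.0]
force: [-2.9, 0.4, 0.4]
grip_width: 0.139
grip_force: 24.0
[129.    0.   84.1] [ 1.90108078 -0.28744   ] (np.float64(1.497756872407884), array([-2.91606893,  0.39893716,  0.39365272]))
```

View pics/w3.png

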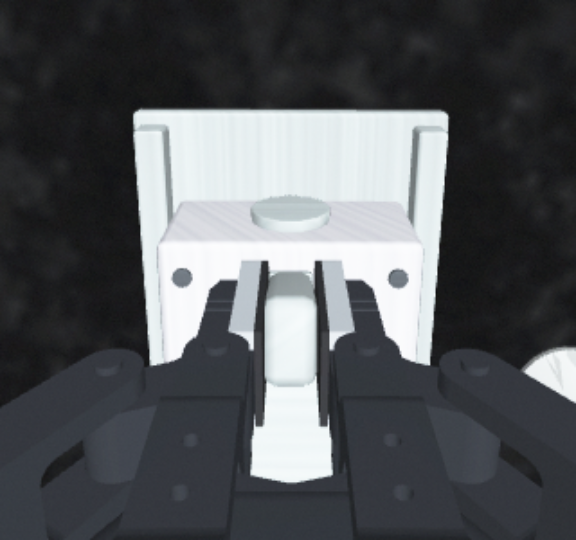

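```bash
python3 -m jog '[[-0.001,0,0.002,0,0,0,0.008],[-0.001,0,0.0025,0,0,0,0.008],[-0.001,0,0.002,0,0,0,0.008],[0,0,0,0,0,0,0.008]]'
cat > st.py <<'E'
from h import *
s=sense(); p=ch(tcp(s)[:3,3]); v=te(p); b=np.array([84,65])-pin(v[0])[[0,2]]; e=v[1]
print(p,v.round(3),"F",(s["force"]@X).round(1),(s["force"]@Y).round(1),s["force"][2].round(1),"grip",s["grip_force"],"bar",(b[0]*np.cos(e)+b[1]*np.sin(e)).round(1),(-b[0]*np.sin(e)+b[1]*np.cos(e)).round(1),"foot z",claw(*v,103,-9.5)[2].round(1))
E
python3 st.py
python3 -m jog '[[-0.001,0,0,0,0,0,0.008],[-0.001,0,0,0,0,0,0.008],[-0.001,0,0,0,0,0,0.008],[0,0,0,0,0,0,0.008]]'
python3 st.py
```

```text
time_s: 4.85
eef_pos: [484.2, 67.5, 77.9]
ee_rot: [-0.0, 0.553, 0.833, 0.0]
force: [-4.7, 2.1, 0.9]
grip_width: 0.135
grip_force: 24.1
[126.1  -0.   77.9] [ 1.808 -0.339] F 3.8 3.6 0.9 grip 24.138331711292267 bar 88.3 -2.7 foot z 53.7
time_s: 5.25
eef_pos: [485.4, 64.6, 78.1]
ee_rot: [-0.0, 0.553, 0.833, 0.0]
force: [-5.1, 1.8, 1.1]
grip_width: 0.135
grip_force: 24.2
[123.   -0.   78.1] [ 1.693 -0.338] F 3.7 4.0 1.1 grip 24.20811116695404 bar 91.2 -1.8 foot z 53.9
```

```bash
python3 -m jog '[[-0.001,0,0,0,0,0,0.008],[-0.001,0,0,0,0,0,0.008],[0,0,0,0,0,0,0.008]]' | grep force
python3 st.py
python3 -m jog '[[-0.001,0,0,0,0,0,0.008],[0,0,0,0,0,0,0.008]]' | grep force
python3 st.py
```

```text
force: [-5.8, 1.0, 1.5]
grip_force: 24.2
[121.   -0.   78.1] [ 1.618 -0.336] F 3.2 5.0 1.5 grip 24.22338366508484 bar 93.0 -1.1 foot z 53.8
force: [-5.6, 1.9, 2.5]
grip_force: 24.2
[120.   -0.   78.1] [ 1.58  -0.335] F 3.9 4.4 2.5 grip 24.206513464450836 bar 93.9 -0.8 foot z 53.8
```

```bash
for i in 1; do python3 -m jog '[[-0.0007,0,0,0,0,0,0.008],[0,0,0,0,0,0,0.008]]' | grep force: ; done
python3 st.py
python3 -m jog '[[-0.0007,0,0,0,0,0,0.008],[0,0,0,0,0,0,0.008]]' | grep force:
python3 st.py
```

```text
force: [-5.0, 1.5, 1.3]
grip_force: 24.2
[119.3   0.   78.1] [ 1.553 -0.334] F 3.4 4.0 1.3 grip 24.177521467208862 bar 94.6 -0.5 foot z 53.7
force: [-5.0, 2.2, 1.5]
grip_force: 24.1
[118.6   0.   78. ] [ 1.526 -0.334] F 3.9 3.7 1.5 grip 24.13338303565979 bar 95.2 -0.2 foot z 53.6
```

```bash
python3 -m jog '[[-0.0007,0,-0.0003,0,0,0,0.008],[0,0,0,0,0,0,0.008]]' | grep force: 
python3 st.py
python3 -m jog '[[-0.0007,0,-0.0003,0,0,0,0.008],[0,0,0,0,0,0,0.008]]' | grep force:
python3 st.py
```

```text
force: [-4.4, 1.8, -0.1]
grip_force: 23.9
[118.    0.   78.3] [ 1.502 -0.33 ] F 3.4 3.4 -0.1 grip 23.947595357894897 bar 95.7 -0.2 foot z 53.8
force: [-5.5, 3.1, 0.0]
grip_force: 23.8
[1.175e+02 1.000e-01 7.850e+01] [ 1.482 -0.327] F 5.0 3.9 0.0 grip 23.807843327522278 bar 96.2 -0.1 foot z 53.9
```

```bash
python3 -m jog '[[-0.0005,0,-0.0001,0,0,0,0.008],[0,0,0,0,0,0,0.008]]' | grep force: 
python3 st.py
python3 -m jog '[[-0.0005,0,-0.0001,0,0,0,0.008],[0,0,0,0,0,0,0.008]]' | grep force:
python3 st.py
```

```text
force: [-4.8, 5.0, -0.1]
grip_force: 23.8
[1.174e+02 1.000e-01 7.850e+01] [ 1.478 -0.327] F 6.5 2.5 -0.1 grip 23.84854406118393 bar 96.3 -0.1 foot z 53.9
force: [-6.3, 8.7, 0.7]
grip_force: 23.8
[1.173e+02 1.000e-01 7.850e+01] [ 1.474 -0.327] F 10.5 2.4 0.7 grip 23.84082555770874 bar 96.4 -0.1 foot z 53.9
```

```bash
python3 -m jog '[[0,0,0,0,0,0,0.04],[0,0,0,0,0,0,0.04],[0,0,0,0,0,0,0.04],[0,0,0,0,0,0,0.04],[0,0,0,0,0,0,0.04]]'
python3 -m jog '[[0,0,-0.01,0,0,0,0.04],[0,0,-0.03,0,0,0,0.04],[0,0,-0.04,0,0,0,0.04],[0,0,-0.04,0,0,0,0.04],[0,0,0,0,0,0,0.04]]'
python3 - <<'E'
from h import *; import cv2
T=tcp(); print(ch(T[:3,3])); np.save("T4.npy",T)
im=eyes.capture("wrist"); a=cv2.resize(im[100:,200:440,::-1],None,fx=1.6,fy=1.6)
s=eyes.capture("scene"); b=cv2.resize(s[150:290,280:400,::-1],None,fx=3.4,fy=3.43)
h=480; cv2.imwrite("pics/w4.png",np.hstack([a[:h,:384],b[:h,:408]]))
E
```

```text
time_s: 7.45
eef_pos: [488.3, 58.2, 78.7]
ee_rot: [0.0, 0.553, 0.833, 0.0]
force: [0.5, 0.6, 0.3]
grip_width: 0.47
grip_force: 0.0
time_s: 7.95
eef_pos: [490.2, 58.2, 204.2]
ee_rot: [0.005, 0.553, 0.833, 0.002]
force: [0.3, 0.0, 0.3]
grip_width: 0.472
grip_force: 0.0
[115.1  -2.  204.2]
```

View pics/w4.png

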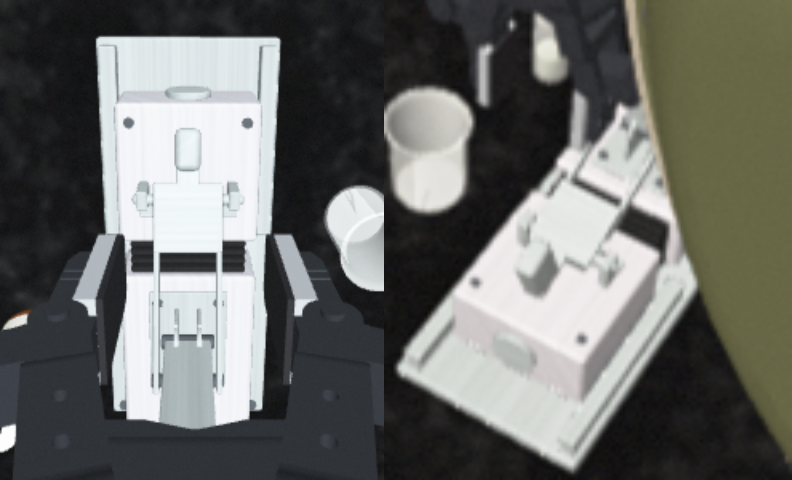

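```bash
python3 -m jog '[[0,0,0,0,0,0,0],[-0.03,0,0,0,0,0,0],[-0.035,0,0,0,0,0,0],[-0.034,0,0,0,0,0,0],[0,0,0,0,0,0,0]]' | tail -3
python3 -m jog '[[0,0,0.02,0,0,0,0],[0,0,0.02,0,0,0,0],[0,0,0.015,0,0,0,0],[0,0,0,0,0,0,0]]'
python3 - <<'E'
from h import *
p=ch(tcp()[:3,3]); print(p,sense()["force"])
q=None
for t in [1.5,1.4,1.3,1.2,1.1,1.0,.9,.8,.7,.6,.5,.4,.3,.2,.1,0.05,0]:
    k=np.array([-70*np.cos(t)+3*np.sin(t)+11,70+70*np.sin(t)+3*np.cos(t)+11])
    if q is None: print(t,k)
    else: print(t,k.round(1),"d",(k-q).round(1))
    q=k
E
```

```text
force: [-0.4, 0.5, 0.5]
grip_width: -0.0
grip_force: 0.0
time_s: 8.95
eef_pos: [525.0, -32.1, 141.0]
ee_rot: [-0.003, 0.553, 0.833, -0.001]
force: [-0.2, -0.1, 0.4]
grip_width: -0.002
grip_force: 0.0
[ 18.5   1.  141. ] [-0.19711383 -0.06354626  0.42026292]
1.5 [  9.04088084 151.03686067]
1.4 [  2.1 150.5] d [-7.  -0.5]
1.3 [ -4.8 149.3] d [-6.9 -1.2]
1.2 [-11.6 147.3] d [-6.7 -1.9]
1.1 [-18.1 144.7] d [-6.5 -2.6]
1.0 [-24.3 141.5] d [-6.2 -3.2]
0.9 [-30.2 137.7] d [-5.9 -3.8]
0.8 [-35.6 133.3] d [-5.5 -4.4]
0.7 [-40.6 128.4] d [-5.  -4.9]
0.6 [-45.1 123. ] d [-4.5 -5.4]
0.5 [-49.  117.2] d [-3.9 -5.8]
0.4 [-52.3 111. ] d [-3.3 -6.2]
0.3 [-55.  104.6] d [-2.7 -6.5]
0.2 [-57.   97.8] d [-2.  -6.7]
0.1 [-58.4  91. ] d [-1.3 -6.9]
0.05 [-58.8  87.5] d [-0.4 -3.5]
0 [-59.  84.] d [-0.2 -3.5]
```

```bash
python3 -m jog '[[-0.008,0,-0.007,0,0,0,0],[-0.007,0,-0.001,0,0,0,0],[-0.007,0,0,0,0,0,0],[-0.0068,0,0.0017,0,0,0,0],[0,0,0,0,0,0,0]]'
cat > lv.py <<'E'
from h import *
s=sense(); p=ch(tcp(s)[:3,3]); k=np.array([-(p[0]-11),p[2]-11-70])
print(p,"F",(s["force"]@X).round(1),(s["force"]@Y).round(1),s["force"][2].round(1),"t~",(np.arctan2(k[1],k[0])-3/np.hypot(*k)).round(3),"s",np.hypot(*k).round(1))
E
python3 lv.py
```

```text
time_s: 9.45
eef_pos: [537.0, -58.5, 149.8]
ee_rot: [-0.002, 0.554, 0.833, 0.001]
force: [-2.7, 8.3, -4.9]
grip_width: 0.002
grip_force: 4.4
[-10.6   0.2 149.8] F 8.7 -0.7 -4.9 t~ 1.225 s 72.1
```

```bash
python3 -m jog '[[-0.007,0,0.0035,0,0,0,0],[-0.0064,0,0.0035,0,0,0,0],[-0.0061,0,0.004,0,0,0,0],[0,0,0,0,0,0,0]]'; python3 lv.py
python3 - <<'E'
from h import *; import cv2
T=tcp(); im=eyes.capture("wrist"); cv2.imwrite("pics/w5.png",np.hstack([cv2.resize(im[40:,200:440,::-1],None,fx=1.6,fy=1.6)]))
E
```

```text
time_s: 9.85
eef_pos: [545.1, -77.4, 140.0]
ee_rot: [-0.001, 0.554, 0.833, 0.0]
force: [-4.5, 5.4, 3.0]
grip_width: -0.002
grip_force: 3.7
[-31.1   0.  140. ] F 6.7 2.1 3.0 t~ 0.91 s 72.5
```

View pics/w5.png

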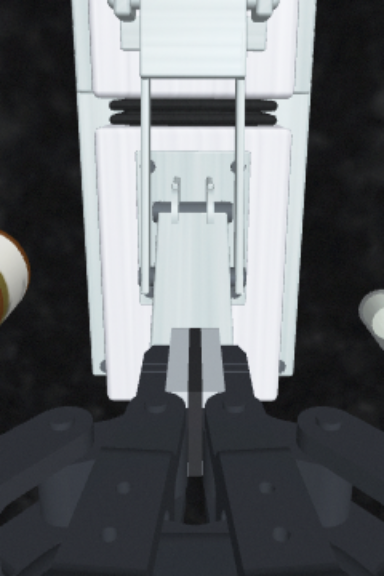

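```bash
python3 -m jog '[[-0.0055,0,0.0045,0,0,0,0],[-0.005,0,0.005,0,0,0,0],[0,0,0,0,0,0,0]]'|grep force:; python3 lv.py;  python3 -m jog '[[-0.0045,0,0.0055,0,0,0,0],[-0.0039,0,0.006,0,0,0,0],[0,0,0,0,0,0,0]]'|grep force:; python3 lv.py
```

```text
force: [-5.6, 2.2, 5.3]
grip_force: 2.9
[-42.3  -0.  130.8] F 4.2 4.3 5.3 t~ 0.71 s 72.9
force: [-2.7, -0.2, 3.3]
grip_force: 1.6
[-51.3  -0.2 119.4] F 0.8 2.5 3.3 t~ 0.511 s 73.2
```

```bash
cat > gap.py <<'E'
from h import *; import cv2
T=tcp(); im=eyes.capture("wrist").astype(int).sum(2)
for y in(-26,-24,24,26):
    xs=np.arange(15,75,.5); v=[]
    for x in xs:
        u=proj(wo((x,y,50)),T); v.append(im[int(round(u[1])),int(round(u[0]))] if 0<=u[1]<399.5 else 999)
    d=xs[np.array(v)<250]; print(y,(d.min(),d.max()) if len(d) else None)
E
python3 gap.py
```

```text
-26 (np.float64(29.5), np.float64(36.5))
-24 (np.float64(29.5), np.float64(36.5))
24 (np.float64(30.0), np.float64(36.5))
26 (np.float64(30.0), np.float64(36.5))
```

```bash
python3 -m jog '[[-0.0033,0,0.0062,0,0,0,0],[-0.0027,0,0.0065,0,0,0,0],[0,0,0,0,0,0,0]]'|grep force:; python3 lv.py;  python3 -m jog '[[-0.002,0,0.0067,0,0,0,0],[-0.0013,0,0.0068,0,0,0,0],[0,0,0,0,0,0,0]]'|grep force:; python3 lv.py
```

```text
force: [0.8, -0.0, 0.6]
grip_force: 0.0
[-56.8  -0.4 105.6] F -0.3 -0.8 0.6 t~ 0.306 s 72.1
force: [0.2, 0.1, -0.4]
grip_force: 0.0
[-59.1   0.3  90.5] F 0.0 -0.2 -0.4 t~ 0.092 s 70.7
```

```bash
python3 -m jog '[[0,0,0.003,0,0,0,0],[0,0,0.002,0,0,0,0],[0,0,0,0,0,0,0]]'|grep force:; python3 lv.py;  python3 -m jog '[[0,0,0.001,0,0,0,0],[0,0,0,0,0,0,0]]'|grep force:; python3 lv.py; python3 gap.py
```

```text
force: [0.6, 0.1, 0.7]
grip_force: 0.0
[-59.3  -0.1  86.4] F -0.2 -0.6 0.7 t~ 0.034 s 70.5
force: [-0.1, 0.9, -0.2]
grip_force: 0.0
[-59.4  -0.2  85.7] F 0.9 -0.3 -0.2 t~ 0.024 s 70.6
-26 (np.float64(29.0), np.float64(36.0))
-24 (np.float64(29.5), np.float64(36.0))
24 (np.float64(29.5), np.float64(36.0))
26 (np.float64(29.5), np.float64(36.0))
```

```bash
python3 -m jog '[[0,0,0.001,0,0,0,0],[0,0,0.0006,0,0,0,0],[0,0,0,0,0,0,0]]'|grep force:; python3 lv.py;  python3 -m jog '[[0,0,0.0008,0,0,0,0],[0,0,0,0,0,0,0]]'|grep force:; python3 lv.py
```

```text
force: [-0.2, -0.2, 0.1]
grip_force: 0.0
[-59.4  -0.1  84. ] F -0.1 0.2 0.1 t~ 0.0 s 70.5
force: [-1.3, 0.8, 5.2]
grip_force: 2.3
[-59.5  -0.2  83.8] F 1.3 0.9 5.2 t~ -0.003 s 70.6
```

Contact comes exactly at the home height, so the lever is on its stop and the cover is drawn in. I'll press lightly once more, retract, confirm the lever stays home and hand in.

```bash
python3 -m jog '[[0,0,0.0007,0,0,0,0],[0,0,0,0,0,0,0]]'|grep force:; python3 lv.py; python3 -m jog '[[0,0,-0.015,0,0,0,0],[0,0,-0.03,0,0,0,0],[0,0,-0.035,0,0,0,0],[0,0,-0.02,0,0,0,0],[0,0,0,0,0,0,0]]'
python3 -m jog '[[0,0,0,0,0,0,0],[0,0,0,0,0,0,0],[0,0,0,0,0,0,0]]' | head -2
python3 gap.py && python3 -c "
from rig import finish_job
print(finish_job())"
```

```text
force: [-3.1, 0.9, 10.2]
grip_force: 4.8
[-59.5  -0.3  83.6] F 2.1 2.5 10.2 t~ -0.006 s 70.5
time_s: 12.9
eef_pos: [557.3, -103.9, 185.5]
ee_rot: [0.003, 0.553, 0.833, 0.001]
force: [-0.0, 0.2, 0.0]
grip_width: 0.001
grip_force: 0.0
time_s: 13.2
eef_pos: [555.8, -103.4, 181.4]
-26 (np.float64(29.5), np.float64(35.5))
-24 (np.float64(29.5), np.float64(35.5))
24 (np.float64(29.5), np.float64(35.5))
26 (np.float64(29.5), np.float64(35.5))
the job is handed in; nothing more can be done
None
```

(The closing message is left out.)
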